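# Stand the light-shielded tube upright

## Robot

A 7-joint arm with a two-finger parallel gripper is mounted at the origin on a cart in front of the work surface, level with it; the furniture and walls round the work are solid. World frame = base frame: x ahead of the robot, y to its left, z up, the work surface at z = 0. Lengths are in mm, angles in degrees, forces in N, time in s.
With the tool pointing down it reaches from about 425 to 1025 mm from the base axis. Payload 3.6 kg.
Tool frame: the origin (TCP) lies on the centre line of the jaws, within the pads' length; the fingertips stand finger_overhang ahead of it and the grasp point (between the pads) is the TCP (finger_overhang is the distance from the TCP to the fingertips, in mm); z points along the fingers, y is the line along which they close (so a half turn about z gives the same grasp; the last joint's range is limited). The gripper opens to 85 mm and grips with 20 to 120 N. Pads are 22 mm wide; open, the fingers measure 114 mm over their backs; the gripper's body (76 mm by 85 mm) begins 54 mm behind the grasp point. The pads swing forward as they close: fully open they stand 13 mm farther back than shut.
Start: joints at [65.231, 33.873, 2.773, 92.16, -1.908, 54.013, -1.931], TCP at [240.96, -683.789, 250.302] pointing down, gripper open.
Joint ranges: [-153.93, 153.93], [-27.13, 128.08], [-72.61, 78.16], [10.71, 143.7], [-87.88, 267.88], [4.46, 118.87], [-176.78, 176.78]. Speed limits (degrees/s): [147.25, 147.25, 180, 180, 180, 180, 180].

## Interface

Orientations are given as [roll, pitch, yaw] about the fixed x, y, z axes, in that order (R = Rz(yaw) Ry(pitch) Rx(roll)).
In Python, from bench import * gives the robot as it stands.
- The arm moves only by the tool jog_arm, never from a script. Its argument "rows" is a list of rows, each a list of 7 numbers: the gripper command: -1 is shut, 1 is fully open, values between are in proportion, then the shift along the tool's x, y, z in cm, then the turn, a rotation vector about the tool's x, y, z in degrees. A call has exactly 8 rows; each row is the pose to reach, as a shift and turn from the pose commanded when the call began, along the tool's axes at that moment; what a row does not reach only later rows make up. A row lasts 1/8 s, in which the tool goes at most 62.5 mm and 10.7 degrees, less where a joint would pass 70% of its speed; a pose out of reach is approached as far as the arm can. A call with a gripper value outside its range is refused whole. The fingers move at their own pace and stop on an object; the grip force is fixed at half the most. Time passes only in rows, so rows that repeat a pose let the fingers close, or fill a call up. It gives the time, the measured TCP pose, the force and the opening at its end, in the units of the state.
- get_state(): the state, without advancing time (a new reading comes with each control period).
- capture(name): name is "scene" or "top" or "wrist"; returns a dict with "image" (400x640x3 uint8, red, green, blue), "range_z" (400x640 float32, mm along the optical axis (not along the pixel's ray), 0 where there is no reading), "mtx" (3x3 intrinsics, pixels), "k1" (the pictures are not rectified: a ray, as slopes to the right and down, at radius r is drawn at 1 + k1 r^2 times it, then the intrinsics apply), "camera_from_world" (4x4, takes a point from world to camera coordinates). Camera axes: x right, y down, z forward; pixel columns grow to the right and rows downward; lengths in mm; the calibration is good to about 2 mm. A picture is of the moment at which its call begins.
- close_job(): hands the job in, once; it reports no verdict.
Trained networks look in the newest picture that a camera, given by its name, has taken for a name from the list of things; names that differ only in an ending like _2 or _b are one class to them, and where a whole thing is asked for, a point or a joint stands for the part that bears it (a point fixed in the world has none). Each returns a list of dicts, best first, with "conf" (0 to 1); they miss things now and then, are a little off and sometimes report something else, mostly with a low value. They report only what shows in the picture. A call takes as long as a camera call.
- find_in(thing, camera): "point" ([row, column] in pixels, amid what is visible of it).
The state is a dict: "time": time; "joints": joint angles; "qd": joint speeds; "effort": joint torques, N m; "eef_pos": TCP position; "tool_rot": TCP orientation; "contact_force": force on the tool from outside, world axes, zero at the start; "wrist_torque": the same for the moment, N m; "width": finger opening in mm.
Only numpy, scipy, OpenCV 4.12 (cv2) and the standard library are available. Lean on these libraries where they do the work, as an engineer would, in place of code of your own. Each camera call takes 0.05 s, during which the arm holds its last target. There are 200 camera calls.

## Task

Draw the sample tube out of the amber light shield by its bare foot and lay it down on the wire rest, letting go of it there; then take it again nearer its cap and lower it gently, not dropped, cap up, all the way into the empty aluminium tube stand. Leave the other tube in its stand and do not push the timer, the marker or the blue-lidded jar about.

Things in the scene. Friction and masses are not known exactly. Their poses are not given: they have to be found in the camera images.
- tube: Sample tube to be moved: clear 50 ml tube, pink contents, blue cap; 108 mm long, body diameter 28.4 mm, cap (last 14 mm) 34.4 mm; about 0.05 kg, rigid. Origin: centre of the foot's flat underside; z runs foot to cap. It starts lying on the shield's rails, cap in, 38 to 44 mm of the foot end sticking out. Lying on rails, its axis is 44 mm above the worktop at the foot and 48 mm at the cap.
- tube_mid (a point): Point on the tube's axis, 54 mm from the foot.
- shield: Amber see-through light shield, fixed. Two steel rails (tops 31.5 mm above the worktop, 21 mm wide over both) carry the lying tube; over their back part a hood 76 mm deep, 64 wide, 73 high outside, walls 3 mm, open only in front. Base 126 x 66 x 6 mm. Origin on the worktop; x runs along the rails into the hood: rails start at x = -73 mm, hood mouth -30 mm, back wall's inner face +43 mm.
- rest: Open wire rest, fixed: black base 120 x 60 x 6 mm with two steel rails like the shield's (tops 31.5 mm above the worktop, 21 mm wide over both, 119 mm long), nothing above. A tube laid along it stays, either way round, axis 44 mm above the worktop at the foot and 48 mm at the cap; fingers can straddle the rails. Origin: on the worktop under its middle; x runs along the rails.
- stand_free: The empty tube stand: aluminium block 60 x 60 x 50 mm, fixed to the worktop, with one round well of 31 mm diameter, 45 mm deep, mouth slightly chamfered (3 mm), in the middle of its top. Origin: on the worktop under the well.
- well_floor (a point): Centre of the floor of the empty stand's well, 5 mm above the worktop (45 mm below the block's top). z up.
- stand_full: The other tube stand, the same block, fixed, already occupied by the other tube. Origin: on the worktop under the well.
- other_tube: A second tube of the same size and blue cap, pale contents, standing upright in the other stand; bystander. Origin: centre of the foot's underside.
- timer: White bench timer 70 x 64 x 16 mm, loose; bystander. Origin: centre of its underside.
- marker: Black and white marker pen 135 mm long, 17 mm thick, lying loose along its own y; bystander. Origin: centre of its underside.
- waste_jar: Jar with blue lid, 70 mm diameter, 90 mm high, loose; bystander. Origin: centre of its underside.

How it is judged:
By the outcome, as a careful person would: the job done as asked, in the order asked, and still so for the second after the job is handed in, with the robot touching nothing.
It also fails if it takes over 69 s, if anything falls off the work surface, if the arm or the gripper's body presses on something with over 40 N, if the wrist force passes 120 N, or if a joint passes its speed limit or range.

## Working session

There is one attempt and no reset: what is moved stays moved. The work goes in short steps, Python scripts to look and compute and a tool call to move; the robot and the scene stay as the last step left them, time stands still between calls to the robot, and variables do not carry over. Pictures are saved under pics/ and viewed, on a budget of 10 in all, crops included, one or two more only if the job needs it, and the job is handed in when it is done.

Besides the shell and the picture viewer there is one more tool, called as name(argument=value, ...) on one line, values as JSON. jog_arm: Moves the arm, as the interface text tells. Its arguments: {"type":"object","properties":{"rows":{"type":"array","items":{"type":"array","items":{"type":"number"}}}},"required":["rows"]}

```bash
mkdir -p pics; ls; python3 - <<'E'
from bench import *
import cv2, numpy as np
s=get_state(); print(s)
for n in ["scene","top"]:
    c=capture(n); cv2.imwrite(f"pics/{n}0.png",c["image"][:,:,::-1]); np.savez(f"{n}0.npz",**c)
    print(n,c["mtx"],c["k1"],c["camera_from_world"])
    for t in ["tube","shield","rest","stand_free","stand_full","other_tube","timer","marker","waste_jar","well_floor","tube_mid"]:
        try: print(t,[(np.round(d["point"]),round(d["conf"],2)) for d in find_in(t,n)][:3])
        except Exception as e: print(t,e)
E
```

```text
pics
{'time': 0.0, 'joints': array([65.23132161, 33.92704004,  2.7653119 , 92.23762175, -1.91082929,
       54.01224478, -1.93174737]), 'qd': array([-0.01948219, -0.02773399,  0.08398164, -0.00715509, -0.00917449,
       -0.00981975, -0.11443002]), 'effort': array([-7.89238038e-04, -5.48689950e+01,  1.54652037e+00, -1.98123246e+01,
        9.43368184e-03,  8.75606871e-03, -8.70643248e-06]), 'eef_pos': array([ 240.72922798, -683.02112822,  249.11549469]), 'tool_rot': array([-1.79869229e+02,  3.95386990e-03,  1.94152397e+01]), 'contact_force': array([ 0.74990168,  0.75537998, -0.16979147]), 'wrist_torque': array([ 0.03261121, -0.00577583, -0.03524111]), 'width': 85.64802573290521}
scene [[413.93666302   0.         319.71840125]
 [  0.         413.93666302 198.37123912]
 [  0.           0.           1.        ]] 0.01990206240603906 [[-5.09010515e-01 -8.60728416e-01 -7.40873257e-03  2.66982326e+02]
 [-6.57903675e-01  3.94587011e-01 -6.41454477e-01  4.08407196e+02]
 [ 5.55041486e-01 -3.21632841e-01 -7.67125325e-01  9.44308353e+02]
 [ 0.00000000e+00  0.00000000e+00  0.00000000e+00  1.00000
[... 747 characters left out ...]
 [ 2.08460007e-01  3.24765096e-02 -9.77491535e-01  1.05210275e+03]
 [ 0.00000000e+00  0.00000000e+00  0.00000000e+00  1.00000000e+00]]
tube [(array([199., 206.]), 0.49), (array([209., 306.]), 0.18)]
shield [(array([202., 192.]), 0.6), (array([185., 422.]), 0.43)]
rest [(array([210., 308.]), 0.92)]
stand_free [(array([225., 384.]), 0.57)]
stand_full [(array([186., 422.]), 0.75), (array([222., 387.]), 0.55)]
other_tube [(array([176., 433.]), 0.49)]
timer [(array([262., 387.]), 0.78), (array([188., 422.]), 0.37)]
marker [(array([250., 285.]), 0.51), (array([226., 388.]), 0.36)]
waste_jar [(array([159., 462.]), 0.67)]
well_floor [(array([225., 390.]), 0.8)]
tube_mid [(array([197., 208.]), 0.48)]
```

```bash
python3 - <<'E'
import cv2
for n,(r0,r1,c0,c1) in {"top":(120,290,150,500),"scene":(90,330,150,450)}.items():
    im=cv2.imread(f"pics/{n}0.png")[r0:r1,c0:c1]
    f=2.25
    cv2.imwrite(f"pics/{n}0c.png",cv2.resize(im,None,fx=f,fy=f,interpolation=cv2.INTER_CUBIC))
E
```

```text
(no output)
```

View pics/top0c.png

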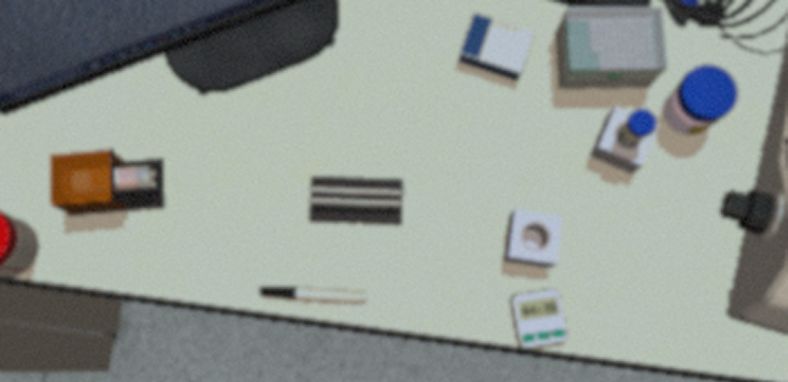

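View pics/scene0c.png

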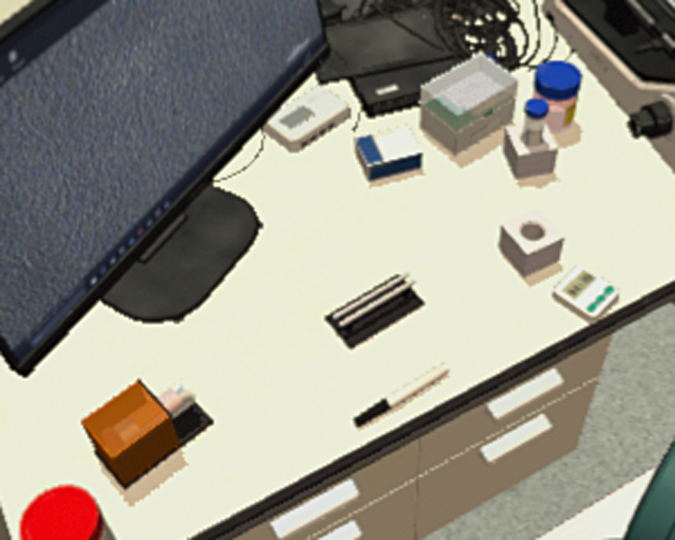

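The top view shows the shield at crop (85,180), with the tube foot pointing right at about (158,177). The rest is at (357,200), the free stand at (533,238), the full stand at (625,138), the marker at (313,295) and the timer at (540,318). The scene view agrees, and it also shows the monitor behind the shield and rest.

```bash
cat > h.py <<'E'
import numpy as np, cv2
def load(n): return dict(np.load(n))
def rays(c,px):
    px=np.atleast_2d(np.asarray(px,float))  # row,col
    K=c["mtx"]; k=float(c["k1"])
    d=np.stack([(px[:,1]-K[0,2])/K[0,0],(px[:,0]-K[1,2])/K[1,1]],1)
    u=d.copy()
    for _ in range(10): u=d/(1+k*(u**2).sum(1,keepdims=True))
    return np.c_[u,np.ones(len(u))]
def atz(c,px,z):
    T=c["camera_from_world"]; R=T[:3,:3]; o=-R.T@T[:3,3]; d=rays(c,px)@R
    return o+d*((np.reshape(z,(-1,))-o[2])/d[:,2])[:,None]
def cloud(c):
    T=c["camera_from_world"]; R=T[:3,:3]; h,w=c["range_z"].shape
    r,q=np.mgrid[:h,:w]; P=rays(c,np.c_[r.ravel(),q.ravel()])*c["range_z"].reshape(-1,1)
    return ((P-T[:3,3])@R).reshape(h,w,3)
def proj(c,p):
    T=c["camera_from_world"]; q=np.atleast_2d(p)@T[:3,:3].T+T[:3,3]; u=q[:,:2]/q[:,2:]
    u=u*(1+float(c["k1"])*(u**2).sum(1,keepdims=True)); K=c["mtx"]
    return np.c_[u[:,1]*K[1,1]+K[1,2],u[:,0]*K[0,0]+K[0,2]]
E
python3 - <<'E'
from h import *
c=load("top0.npz"); np.set_printoptions(precision=1,suppress=True)
f=2.25
def p(x,y): return [120+y/f-.3,150+x/f-.3]
def show(n,pts,z): print(n,atz(c,[p(*q) for q in pts],z).tolist().__repr__()[:0], atz(c,[p(*q) for q in pts],z)[:,:2].round(0).tolist())
show("hood top corners",[(52,155),(108,151),(112,205),(54,209)],73)
show("base front corners",[(162,159),(164,206)],6)
show("tube foot",[(158,177)],44)
show("rest base",[(312,178),(402,180),(402,223),(310,220)],6)
show("rails",[(312,183),(402,185),(312,202),(402,203)],31.5)
show("stand top",[(513,211),(560,212),(555,265),(507,260)],50)
show("well",[(535,236)],50)
show("full top",[(612,108),(593,152),(638,170)],50)
show("othertop",[(641,123)],113)
show("jar",[(708,93)],90)
show("marker",[(262,292),(367,297)],17)
show("timer",[(513,294),(555,291),(567,340),(524,347)],16)
C=cloud(c)
for n,q in dict(hood=(80,178),stand=(520,218),stand2=(550,255),table=(250,240),rest=(357,212),jar=(708,93)).items():
    r,k=np.round(p(*q)).astype(int); print(n,np.median(C[r-1:r+2,k-1:k+2].reshape(-1,3),0))
# monitor heights along
b=C[100:200,150:330].reshape(-1,3); b=b[(b[:,2]>20)]
m=(b[:,2]>100); print(len(b),b[m].min(0) if m.any() else None,b[m].max(0) if m.any() else None)
for y0 in range(-100,500,50):
    k=m&(abs(b[:,1]-y0)<25)
    if k.any(): print(y0,"x",b[k,0].min(),"zmax",b[k,2].max())
E
```

```text
hood top corners  [[496.0, 405.0], [510.0, 337.0], [444.0, 319.0], [430.0, 388.0]]
base front corners  [[523.0, 289.0], [461.0, 274.0]]
tube foot  [[491.0, 278.0]]
rest base  [[524.0, 89.0], [537.0, -27.0], [480.0, -35.0], [468.0, 83.0]]
rails  [[512.0, 85.0], [525.0, -29.0], [488.0, 82.0], [502.0, -32.0]]
stand top  [[506.0, -170.0], [513.0, -228.0], [446.0, -228.0], [445.0, -169.0]]
well  [[479.0, -200.0]]
full top  [[656.0, -281.0], [595.0, -262.0], [579.0, -320.0]]
othertop  [[621.0, -303.0]]
jar  [[678.0, -388.0]]
marker  [[368.0, 128.0], [379.0, -4.0]]
timer  [[408.0, -185.0], [418.0, -237.0], [360.0, -257.0], [344.0, -205.0]]
hood [470.9 364.3  74.7]
stand [ 498.  -180.2   50.4]
stand2 [ 457.8 -220.3   50.3]
table [433.8 156.2   2.7]
rest [486.2  25.7   7.7]
jar [ 677.4 -387.3   89.8]
7284 [292.3 -41.8 152.2] [ 771.5  438.1 1137.3]
-50 x 292.2726911151903 zmax 1137.270293216013
0 x 758.4060130637423 zmax 176.153210410482
50 x 729.056277680893 zmax 207.4686723427623
100 x 699.1696767573748 zmax 242.58057308604936
150 x 669.5265794449246 zmax 275.46823529323586
200 x 641.957383452182 zmax 306.95679801702556
250 x 613.890056098556 zmax 342.32382981969016
300 x 584.5017673556761 zmax 376.5955884155098
350 x 555.8651763278563 zmax 399.018971446466
400 x 525.4786872436298 zmax 340.89239399061927
450 x 520.0652791888244 zmax 198.79991527740773
```

```bash
cat >> h.py <<'E'
import json,os
from scipy.spatial.transform import Rotation as Ro
F="cmd.json"
def getcmd():
    if not os.path.exists(F): return np.array([240.96,-683.789,250.302]),Ro.from_euler("xyz",[-180,0,19.415],degrees=True)
    d=json.load(open(F)); return np.array(d["p"]),Ro.from_quat(d["q"])
def commit(row):  # row: the 6 numbers (cm, deg) reached last
    p,R=getcmd(); p=p+R.apply(np.array(row[:3])*10); R=R*Ro.from_rotvec(row[3:],degrees=True)
    json.dump(dict(p=p.tolist(),q=R.as_quat().tolist()),open(F,"w")); return p,R
def plan(p,R):
    p0,R0=getcmd(); s=R0.inv().apply(np.array(p,float)-p0)/10; t=(R0.inv()*R).as_rotvec(degrees=True)
    return np.r_[s,t].round(2)
def down(yaw): return Ro.from_euler("xyz",[180,0,yaw],degrees=True)
E
python3 - <<'E'
from h import *; from bench import *
np.set_printoptions(precision=2,suppress=True)
c=capture("wrist"); T=c["camera_from_world"]; R=T[:3,:3]; o=-R.T@T[:3,3]
p,Rt=getcmd(); print("cam in tool",Rt.inv().apply(o-p),"axes in tool (cols x,y,z)",(Rt.inv().as_matrix()@R.T)); print(c["mtx"])
for i in range(3):
  s=get_state(); print(s["eef_pos"],s["tool_rot"])
a=down(0)
print(plan([440,-190,300],down(6.5)),plan([490,-190,300],down(6.5)))
E
```

```text
cam in tool [  68.71    0.57 -123.14] axes in tool (cols x,y,z) [[ 0.   -0.96 -0.27]
 [ 1.    0.   -0.  ]
 [ 0.   -0.27  0.96]]
[[348.59   0.   323.71]
 [  0.   348.59 201.78]
 [  0.     0.     1.  ]]
[ 240.98 -683.77  250.29] [-180.     -0.     19.41]
[ 240.98 -683.77  250.29] [-180.     -0.     19.41]
[ 240.98 -683.77  250.29] [-180.     -0.     19.41]
[ 35.19 -39.95  -4.97  -0.    -0.    12.92] [ 39.9  -38.29  -4.97  -0.    -0.    12.92]
```

```bash
python3 - <<'E'
from h import *
np.set_printoptions(precision=2,suppress=True)
print(plan([485,-200,250.3],down(90)))
E
```

```text
[ 39.1  -37.52   0.    -0.    -0.   -70.58]
```

jog_arm(rows=[[1,36,-34.5,0,0,0,-70.6],[1,36,-34.5,0,0,0,-70.6],[1,36,-34.5,0,0,0,-70.6],[1,36,-34.5,0,0,0,-70.6],[1,36,-34.5,0,0,0,-70.6],[1,36,-34.5,0,0,0,-70.6],[1,36,-34.5,0,0,0,-70.6],[1,36,-34.5,0,0,0,-70.6]])

```text
time: 2.25
eef_pos: [466.7, -237.2, 250.7]
tool_rot: [179.9, 0.0, 90.0]
contact_force: [0.7, -1.3, 0.1]
width: 85.7
```

```bash
python3 - <<'E'
from h import *; from bench import *
np.set_printoptions(precision=1,suppress=True)
commit([36,-34.5,0,0,0,-70.6])
c=capture("wrist"); np.savez("w1.npz",**c); cv2.imwrite("pics/w1.png",c["image"][:,:,::-1])
C=cloud(c); m=(abs(C[...,2]-50)<6)&(abs(C[...,0]-479)<70)&(abs(C[...,1]+200)<70)
mm=m.astype(np.uint8); n,l,s,_=cv2.connectedComponentsWithStats(mm); print(s[1:][s[1:,4]>200])
k=1+np.argmax(s[1:,4]); w=(l==k).astype(np.uint8)
ext,h=cv2.findContours(w,cv2.RETR_CCOMP,cv2.CHAIN_APPROX_NONE)
for e,hh in zip(ext,h[0]):
    if len(e)<30: continue
    P=atz(c,e[:,0,::-1],50)[:,:2].astype(np.float32); print("hole" if hh[3]>=0 else "outer",cv2.minAreaRect(P), cv2.minEnclosingCircle(P))
print(np.median(C[w>0],0))
for n_,t in (("rest",[503,27,300]),): print(plan(t,down(96)))
E
```

```text
[[ 303  109   67   66 3339]]
outer ((478.0429382324219, -203.02615356445312), (59.358646392822266, 59.54808807373047), 89.05239868164062) ((478.142333984375, -202.80111694335938), 41.812355041503906)
hole ((477.87579345703125, -201.940185546875), (31.371856689453125, 31.12859344482422), 0.10590878874063492) ((477.6025695800781, -202.1454315185547), 15.976850509643555)
[ 478.2 -201.9   49.4]
[26.6  3.7 -5.  -0.  -0.  -6. ]
```

View pics/w1.png

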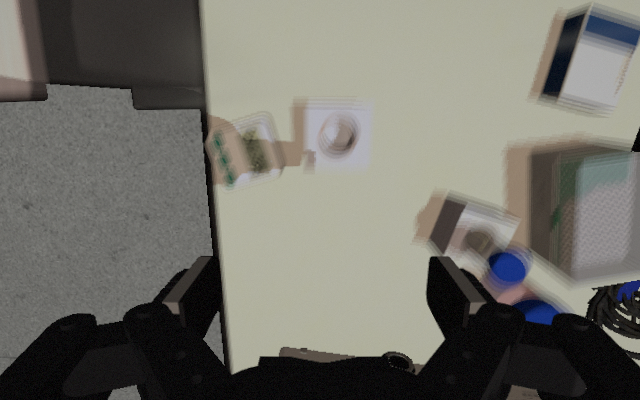

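The wrist image is slightly motion-blurred. It shows the free stand at (337,135), the timer at (245,150), the full stand at (475,235) and the fingers at the bottom. The stand measures about (478,-202) at z 49.4. The next moves will hold still at the end before a picture.

jog_arm(rows=[[1,6,1,0,0,0,-1.5],[1,12,2,0,0,0,-3],[1,18,3,0,0,0,-4.5],[1,23,3.5,0,0,0,-6],[1,23,3.5,0,0,0,-6],[1,23,3.5,0,0,0,-6],[1,23,3.5,0,0,0,-6],[1,23,3.5,0,0,0,-6]])

```text
time: 3.3
eef_pos: [500.6, -10.3, 250.2]
tool_rot: [-180.0, 0.0, 95.8]
contact_force: [0.5, 0.1, 1.1]
width: 86.0
```

```bash
python3 - <<'E'
from h import *; from bench import *
np.set_printoptions(precision=1,suppress=True)
print(commit([23,3.5,0,0,0,-6])[0],get_state()["eef_pos"])
c=capture("wrist"); np.savez("w2.npz",**c); cv2.imwrite("pics/w2.png",c["image"][:,:,::-1])
C=cloud(c); 
for nm,lo,hi,x0,y0,rr in (("railtop",27,36,503,27,75),("restall",4.5,36,503,27,75),("hood",68,80,470,362,60)):
    m=(C[...,2]>lo)&(C[...,2]<hi)&(abs(C[...,0]-x0)<rr)&(abs(C[...,1]-y0)<rr)
    P=C[m][:,:2].astype(np.float32); print(nm,len(P)); 
    if len(P)>20: print(cv2.minAreaRect(P),P.mean(0),np.median(C[m],0))
E
```

```text
[500.7  -8.7 250.3] [500.6 -10.3 250.2]
railtop 1758
((502.0538330078125, 26.16238021850586), (20.685569763183594, 117.67314147949219), 5.643790245056152) [501.6  28.6] [501.7  29.6  30.3]
restall 6069
((501.9456787109375, 26.289241790771484), (59.97907257080078, 119.0716323852539), 5.755842685699463) [501.5  28.7] [501.5  30.1   6. ]
hood 0
```

View pics/w2.png

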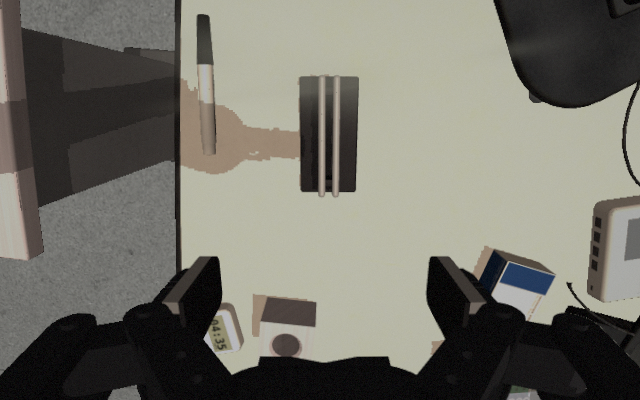

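The sharp wrist view shows the rest at (328,133) with its rails vertical in the image, and the marker at (205,85). Measured: rest centre (502,26), yaw 95.7, size 60x119 as specified. Next is the shield.

```bash
python3 - <<'E'
from h import *
print(plan([480,230,250.3],down(102)))
E
```

```text
[23.96  0.44  0.   -0.   -0.   -5.99]
```

jog_arm(rows=[[1,6,0.1,0,0,0,-1.5],[1,12,0.2,0,0,0,-3],[1,18,0.3,0,0,0,-4.5],[1,24,0.4,0,0,0,-6],[1,24,0.4,0,0,0,-6],[1,24,0.4,0,0,0,-6],[1,24,0.4,0,0,0,-6],[1,24,0.4,0,0,0,-6]])

```text
time: 4.35
eef_pos: [480.0, 228.5, 250.2]
tool_rot: [-180.0, 0.0, 101.8]
contact_force: [0.1, -0.2, -0.1]
width: 85.1
```

```bash
python3 - <<'E'
from h import *; from bench import *
np.set_printoptions(precision=1,suppress=True)
print(commit([24,0.4,0,0,0,-6])[0],get_state()["eef_pos"],get_state()["joints"])
c=capture("wrist"); np.savez("w3.npz",**c); cv2.imwrite("pics/w3.png",c["image"][:,:,::-1])
C=cloud(c); 
for nm,lo,hi in (("hood",68,80),("shieldall",4.5,80),("tubevis",36,62)):
    m=(C[...,2]>lo)&(C[...,2]<hi)&(abs(C[...,0]-475)<75)&(abs(C[...,1]-340)<90)
    if nm=="tubevis": m&=(C[...,1]<320)
    P=C[m][:,:2].astype(np.float32); print(nm,len(P)); 
    if len(P)>20: print(cv2.minAreaRect(P),P.mean(0),np.median(C[m],0),C[m].min(0),C[m].max(0))
E
```

```text
[479.6 230.4 250.3] [480.  228.5 250.2] [ -8.1  22.2 -28.9 116.1  15.   45.2 -33.9]
hood 5961
((475.60015869140625, 350.43231201171875), (65.51322174072266, 56.59231948852539), 12.677689552307129) [474.9 350.7] [474.9 351.   72.6] [438.7 315.8  68.8] [513.6 383.9  75.4]
shieldall 9041
((480.58721923828125, 328.52655029296875), (66.00691986083984, 101.30341339111328), 12.282492637634277) [478.3 334.6] [478.2 336.6  72. ] [438.7 273.5   4.5] [523.  383.9  75.4]
tubevis 1360
((478.15252685546875, 303.1802062988281), (42.79845428466797, 42.49623107910156), 13.583999633789062) [485.1 302.4] [484.9 302.6  56.7] [452.4 281.8  37.6] [503.4 320.   61.4]
```

View pics/w3.png

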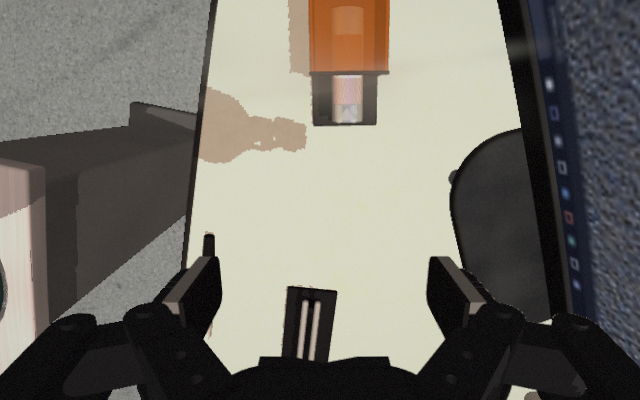

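```bash
python3 - <<'E'
from h import *
np.set_printoptions(precision=1,suppress=True)
c=load("w3.npz"); C=cloud(c)
yaw=np.radians(102.4); a=np.array([np.cos(yaw),np.sin(yaw)]); n=np.array([-a[1],a[0]])
# hood frame via top
m=(C[...,2]>68)&(C[...,2]<80)&(abs(C[...,0]-475)<60)&(C[...,1]>300)
P=C[m][:,:2]; print("hood n range",np.percentile(P@n,[.5,99.5]),"front a",np.percentile(P@a,.5))
m=(C[...,2]>4.5)&(C[...,2]<9)&(abs(C[...,0]-490)<50)&(C[...,1]>250)&(C[...,1]<310)
P=C[m][:,:2]; print("base n",np.percentile(P@n,[1,99]),"front a",np.percentile(P@a,1))
m=(C[...,2]>50)&(C[...,2]<62)&(abs(C[...,0]-485)<25)&(C[...,1]>265)&(C[...,1]<312)
P=C[m]; s=P[:,:2]@a; t=P[:,:2]@n; print("tube a",np.percentile(s,[.5,99]))
for lo in np.arange(s.min(),s.max(),6):
    k=(s>=lo)&(s<lo+6); 
    if k.sum()>8: print(lo.round(),k.sum(),"n",t[k].min(),t[k].max(),"z",np.percentile(P[k,2],95))
sl=np.polyfit(s,t,1); print(sl)
g=c["image"][60:130,320:376].astype(int).sum(2)
print(g[20,:],g[40,:]); print(g[:,27])
E
```

```text
hood n range [-571.  -507.6] front a 212.09814595946608
base n [-572.3 -507.7] front a 167.08357462568551
tube a [172.6 201.9]
173.0 193 n -552.5816662091696 -527.1894801231126 z 58.60040284073044
179.0 201 n -552.4431886461518 -527.1906265322813 z 58.8316320018808
185.0 203 n -552.3347478997185 -526.3475402228972 z 59.060619602260054
191.0 204 n -553.0842037282068 -526.3748347250112 z 59.342816256564895
197.0 157 n -553.0211199611176 -526.3824176343501 z 59.38919175280745
[   0.1 -556.8]
[271 269 270 269 272 271 261 265 260 266 262 296 332 387 416 444 474 494
 511 501 527 534 517 547 551 531 535 543 533 533 533 529 527 525 524 519
 507 515 533 495 502 466 405 294 283 283 287 288 287 285 284 291 296 289
 295 284] [221 216 215 217 224 218 218 216 212 217 219 240 296 366 408 442 459 499
 515 534 542 549 552 537 564 569 546 553 552 555 547 543 542 537 534 529
 529 516 552 496 484 441 386 245 260 254 256 256 249 263 261 257 258 256
 261 257]
[363 364 369 371 373 379 373 377 390 386 356 281 259 260 246 548 614 614
 572 562 543 541 539 541 537 540 540 542 545 569 564 571 544 545 546 553
 545 545 550 550 553 577 575 543 515 502 496 499 524 554 559 560 558 560
 566 562 559 551 563 554 519 497 389 189 158 350 556 624 627 623]
```

```bash
python3 - <<'E'
from h import *; from bench import *
s=get_state(); print(s["eef_pos"],s["tool_rot"])
yaw=np.radians(102.4); a=np.array([np.cos(yaw),np.sin(yaw)]); n=np.array([-a[1],a[0]])
p=a*187-539.8*n; print(p)
for z in (140,46): print(plan([*p,z],down(102.4)))
E
```

```text
[479.97021984 228.86138659 250.22001018] [-1.79988626e+02  3.49721182e-02  1.01865897e+02]
[487.05218966 298.55184565]
[ 6.51  2.15 11.03 -0.   -0.   -0.39]
[ 6.51  2.15 20.43 -0.   -0.   -0.39]
```

jog_arm(rows=[[1,3,1,3,0,0,-0.4],[1,6.5,2.15,6,0,0,-0.4],[1,6.5,2.15,10,0,0,-0.4],[1,6.5,2.15,13,0,0,-0.4],[1,6.5,2.15,13,0,0,-0.4],[1,6.5,2.15,16,0,0,-0.4],[1,6.5,2.15,18.5,0,0,-0.4],[1,6.5,2.15,18.5,0,0,-0.4]])

```text
time: 5.4
eef_pos: [487.1, 297.8, 65.3]
tool_rot: [-179.9, 0.0, 102.4]
contact_force: [-0.2, 0.6, 0.5]
width: 85.7
```

```bash
python3 - <<'E'
from h import *; from bench import *
np.set_printoptions(precision=1,suppress=True)
print(commit([6.5,2.15,18.5,0,0,-0.4])[0])
c=capture("wrist"); np.savez("w4.npz",**c); cv2.imwrite("pics/w4.png",c["image"][:,:,::-1])
s=get_state(); print(s["eef_pos"],s["tool_rot"],s["contact_force"])
E
```

```text
[487.1 298.4  65.3]
[487.7 298.4  66.2] [180.   -0.  102.4] [0.  0.5 0.4]
```

View pics/w4.png

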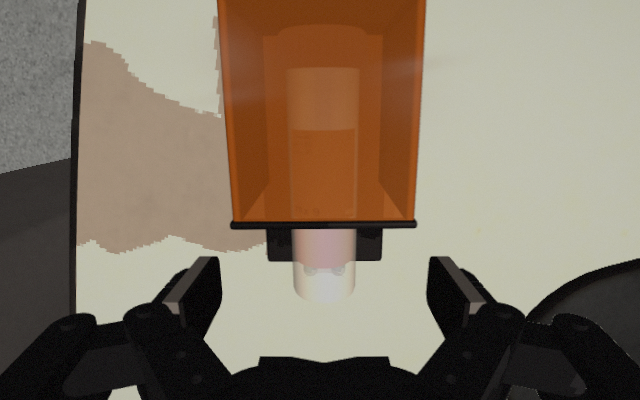

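The tube foot is centred at column 324, midway between the pads at 220 and 428. The jaws are clear of the hood mouth at row 224. I'll descend and close.

jog_arm(rows=[[1,0,0,0.7,0,0,0],[1,0,0,1.4,0,0,0],[1,0,0,1.9,0,0,0],[0.2,0,0,1.9,0,0,0],[-0.2,0,0,1.9,0,0,0],[-1,0,0,1.9,0,0,0],[-1,0,0,1.9,0,0,0],[-1,0,0,1.9,0,0,0]])

```text
time: 6.45
eef_pos: [487.1, 298.5, 46.6]
tool_rot: [180.0, -0.0, 102.4]
contact_force: [-0.4, 0.2, 2.6]
width: 27.1
```

jog_arm(rows=[[-1,0,0,-0.15,0,0,0],[-1,-1,0,-0.15,0,0,0],[-1,-2.5,0,-0.15,0,0,0],[-1,-4,0,-0.15,0,0,0],[-1,-5.5,0,-0.15,0,0,0],[-1,-7,0,-0.15,0,0,0],[-1,-8.5,0,-0.15,0,0,0],[-1,-10,0,-0.15,0,0,0]])

```text
time: 7.45
eef_pos: [508.8, 199.7, 47.8]
tool_rot: [180.0, -0.0, 102.4]
contact_force: [-0.0, -1.1, -0.2]
width: 26.6
```

```bash
python3 - <<'E'
from h import *; from bench import *
np.set_printoptions(precision=1,suppress=True)
commit([0,0,1.9,0,0,0]); print(commit([-10,0,-.15,0,0,0])[0])
c=capture("wrist"); np.savez("w5.npz",**c); cv2.imwrite("pics/w5.png",c["image"][:,:,::-1])
s=get_state(); print(s["eef_pos"],s["width"],s["contact_force"])
# target: tube centre (54 from foot) over rest centre; grasp 15 from foot
yaw=95.7; a=np.array([np.cos(np.radians(yaw)),np.sin(np.radians(yaw))]); p=np.array([502,26.2])-a*(54-15)
print(p); 
for z in (115,60,47): print(plan([*p,z],down(yaw)))
E
```

```text
[508.6 200.8  47.8]
[509.2 196.6  47.6] 26.63970188445141 [ 0.3 -1.6 -0.2]
[505.9 -12.6]
[-20.8  -4.8  -6.7  -0.   -0.    6.7]
[-20.8  -4.8  -1.2  -0.   -0.    6.7]
[-20.8  -4.8   0.1  -0.   -0.    6.7]
```

View pics/w5.png

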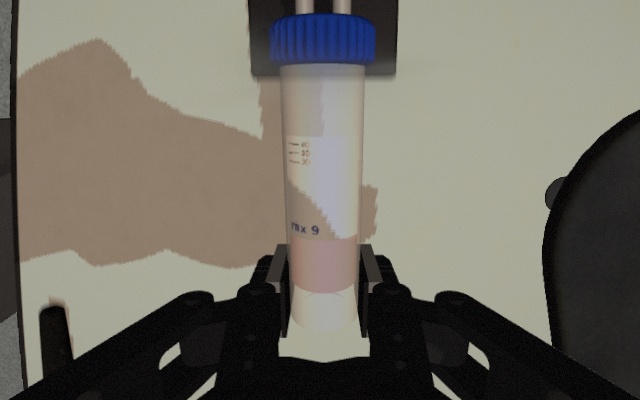

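The tube is clear of the hood: cap at (322,38), body held at its foot between the pads around row 290. Next I lift and move over the rest.

jog_arm(rows=[[-1,0,0,-2.5,0,0,0],[-1,-1,0,-5,0,0,0],[-1,-4,-0.8,-6.7,0,0,1.2],[-1,-8,-1.8,-6.7,0,0,2.5],[-1,-12,-2.8,-6.7,0,0,4],[-1,-16,-3.8,-6.7,0,0,5.5],[-1,-19,-4.4,-6.7,0,0,6.7],[-1,-20.8,-4.8,-6.7,0,0,6.7]])

```text
time: 8.5
eef_pos: [506.1, -14.9, 114.7]
tool_rot: [-180.0, 0.0, 95.6]
contact_force: [0.4, 0.2, -1.1]
width: 26.8
```

jog_arm(rows=[[-1,0,0,0,0,0,0],[-1,0,0,0,0,0,0],[-1,0,0,1.5,0,0,0],[-1,0,0,3,0,0,0],[-1,0,0,4.5,0,0,0],[-1,0,0,5.2,0,0,0],[-1,0,0,5.2,0,0,0],[-1,0,0,5.2,0,0,0]])

```text
time: 9.5
eef_pos: [506.7, -12.7, 62.9]
tool_rot: [180.0, 0.0, 95.7]
contact_force: [0.5, -0.6, -0.8]
width: 26.6
```

```bash
python3 - <<'E'
from h import *; from bench import *
np.set_printoptions(precision=1,suppress=True)
commit([-20.8,-4.8,-6.7,0,0,6.7]); print(commit([0,0,5.2,0,0,0])[0])
c=capture("wrist"); np.savez("w6.npz",**c); cv2.imwrite("pics/w6.png",c["image"][:,:,::-1])
s=get_state(); print(s["eef_pos"],s["tool_rot"],s["width"],s["contact_force"])
E
```

```text
[506.4 -12.7  62.8]
[506.8 -12.7  63.1] [180.    0.   95.7] 26.5905199964262 [-1.2  0.2 -0.7]
```

View pics/w6.png

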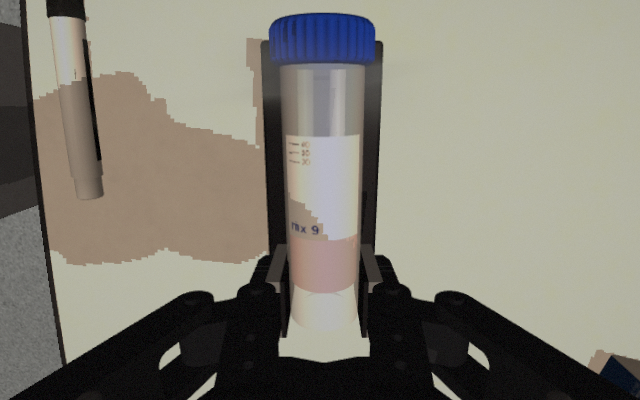

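Tube is directly above the rest and parallel to its rails (base edges 263 and 381, tube 280 to 365). I'll lower it.

jog_arm(rows=[[-1,0,-0.05,0.5,0,0,0],[-1,0,-0.05,1.0,0,0,0],[-1,0,-0.05,1.3,0,0,0],[-1,0,-0.05,1.5,0,0,0],[-1,0,-0.05,1.6,0,0,0],[-1,0,-0.05,1.65,0,0,0],[-1,0,-0.05,1.65,0,0,0],[-1,0,-0.05,1.65,0,0,0]])

```text
time: 10.55
eef_pos: [506.0, -12.8, 46.6]
tool_rot: [180.0, 0.0, 95.7]
contact_force: [-1.5, 0.4, 5.8]
width: 26.5
```

jog_arm(rows=[[-0.2,0,0,0,0,0,0],[-0.1,0,0,0,0,0,0],[0.3,0,0,0,0,0,0],[1,0,0,0,0,0,0],[1,0,0,0,0,0,0],[1,0,0,-2,0,0,0],[1,0,0,-5,0,0,0],[1,0,0,-8,0,0,0]])

```text
time: 11.55
eef_pos: [505.6, -12.8, 126.9]
tool_rot: [-180.0, -0.0, 95.7]
contact_force: [-0.4, 0.3, -0.3]
width: 85.5
```

```bash
python3 - <<'E'
from h import *; from bench import *
np.set_printoptions(precision=1,suppress=True)
commit([0,-.05,1.65,0,0,0]); print(commit([0,0,-8,0,0,0])[0])
s=get_state(); print(s["eef_pos"],s["joints"],s["width"],s["contact_force"])
yaw=95.7; a=np.array([np.cos(np.radians(yaw)),np.sin(np.radians(yaw)),0])
t=np.radians(35); zt=-a*np.sin(t)+np.array([0,0,-np.cos(t)]); xt=a*np.cos(t)+np.array([0,0,-np.sin(t)]); yt=np.cross(zt,xt)
R=Ro.from_matrix(np.c_[xt,yt,zt]); print(R.as_matrix())
c=capture("wrist"); np.savez("w7.npz",**c)
C=cloud(c); n=np.array([-a[1],a[0],0])
m=(C[...,2]>42)&(C[...,2]<70)&(abs(C[...,0]-502)<30)&(abs(C[...,1]-26)<80)
P=C[m]; S=(P-[502,26.2,0])@a; N=(P-[502,26.2,0])@n; print("cap end",np.percentile(S,99.5),"s min",S.min())
for lo in range(-55,56,12):
    k=(S>=lo)&(S<lo+12)
    if k.sum()>10: print(lo,k.sum(),"n",N[k].min(),N[k].max(),"z",np.percentile(P[k,2],97))
E
```

```text
[505.9 -12.7 126.3]
[505.6 -12.8 126.9] [ 14.7  31.2 -24.6 124.6  26.3  29.1 -24.3] 85.45068308183045 [-0.4  0.3 -0.3]
[[-0.1  1.   0.1]
 [ 0.8  0.1 -0.6]
 [-0.6  0.  -0.8]]
cap end 53.6842320455047 s min -53.33802176353256
-55 680 n -14.86412507083431 13.38500122626629 z 58.92752840503835
-43 872 n -14.66298861929955 13.100689901939015 z 59.27615512303655
-31 917 n -14.27758816761757 13.550360761065745 z 59.72405673666222
-19 960 n -14.58404725760615 13.262220950473928 z 60.49047596386699
-7 1035 n -14.474450585542684 13.835411698041867 z 60.891620233845
5 1069 n -14.195051278663739 14.076262619662426 z 61.198669841539754
17 1126 n -13.875082790106086 13.87822850687083 z 61.437527175832756
29 1221 n -14.183275554323524 14.088864402868381 z 61.69739034289002
41 1541 n -17.349494270367508 17.333134784501723 z 64.57217890121203
53 127 n -15.843473419393899 15.850286786365832 z 63.70284007702057
```

```bash
cat >> h.py <<'E'
def tilted(yaw,t):  # tool z leans by t from straight down toward -a
    a=np.array([np.cos(np.radians(yaw)),np.sin(np.radians(yaw)),0]); t=np.radians(t); u=np.array([0,0,1])
    z=-a*np.sin(t)-u*np.cos(t); x=a*np.cos(t)-u*np.sin(t)
    return a,z,Ro.from_matrix(np.c_[x,np.cross(z,x),z])
E
python3 - <<'E'
from h import *
np.set_printoptions(precision=2,suppress=True)
a,z,R=tilted(95.7,35); g=np.array([502,26.2,0])+18*a+[0,0,47]
print(g,g-90*z,plan(g-90*z,R))
E
```

```text
[500.21  44.11  47.  ] [495.09  95.48 120.72] [ 10.88  -0.     0.56   0.   -35.     0.01]
```

jog_arm(rows=[[1,2.5,0,-1,0,-8,0],[1,5,0,-1,0,-16,0],[1,7.5,0,-1,0,-24,0],[1,9.5,0,0,0,-30,0],[1,10.9,0,0.55,0,-35,0],[1,10.9,0,0.55,0,-35,0],[1,10.9,0,0.55,0,-35,0],[1,10.9,0,0.55,0,-35,0]])

```text
time: 12.6
eef_pos: [495.2, 93.3, 121.5]
tool_rot: [180.0, 35.0, 95.5]
contact_force: [-0.4, -0.3, 0.2]
width: 85.4
```

```bash
python3 - <<'E'
from h import *; from bench import *
np.set_printoptions(precision=2,suppress=True)
commit([10.9,0,.55,0,-35,0]); p,R=getcmd(); print(p,R.as_euler("xyz",degrees=True))
c=capture("wrist"); cv2.imwrite("pics/w8.png",c["image"][:,:,::-1])
s=get_state(); print(s["eef_pos"],s["tool_rot"],s["joints"],s["contact_force"])
a,z,R=tilted(95.7,35); g=np.array([502,26.2,0])+18*a+[0,0,47]; print(plan(g,R))
E
```

```text
[495.06  95.71 120.8 ] [-180.     35.     95.71]
[495.27  93.49 121.56] [179.94  35.01  95.48] [-30.15  37.05  -4.12 121.78  45.19  49.84 -66.84] [ 1.06  0.13 -0.22]
[-0.01 -0.    9.02  0.01 -0.    0.01]
```

View pics/w8.png

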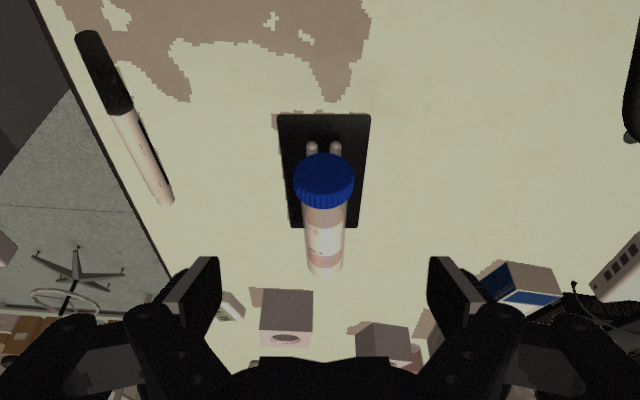

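The tube lies on the rest with its cap at (323,180), midway between the pads (220 and 428), and the approach looks clear. I'll descend along the tool axis, then close.

jog_arm(rows=[[1,0,0,2,0,0,0],[1,0,0,4,0,0,0],[1,0,0,6,0,0,0],[1,0,0,7.5,0,0,0],[1,0,0,8.5,0,0,0],[1,0,0,9,0,0,0],[1,0,0,9,0,0,0],[1,0,0,9,0,0,0]])

```text
time: 13.65
eef_pos: [500.5, 44.9, 47.3]
tool_rot: [180.0, 35.0, 95.7]
contact_force: [0.1, -0.1, -0.2]
width: 85.6
```

jog_arm(rows=[[0.3,0,0,0,0,0,0],[0,0,0,0,0,0,0],[-0.2,0,0,0,0,0,0],[-1,0,0,0,0,0,0],[-1,0,0,0,0,0,0],[-1,0,0,0,0,0,0],[-1,0,0,0,0,0,0],[-1,0,0,0,0,0,0]])

```text
time: 14.65
eef_pos: [500.2, 44.3, 47.2]
tool_rot: [180.0, 35.0, 95.7]
contact_force: [-0.6, 1.7, 3.1]
width: 27.2
```

```bash
python3 - <<'E'
from h import *; from bench import *
np.set_printoptions(precision=2,suppress=True)
commit([0,0,9,0,0,0]); p,R=getcmd(); print(p,R.as_euler("xyz",degrees=True))
s=get_state(); print(s["eef_pos"],s["tool_rot"],s["joints"],s["contact_force"],s["width"])
# tube axis tilt 2.1 up towards cap; grasp at tool point; upright: rotate so axis up, then yaw
a,z,Rt=tilted(95.7,35)
for yaw in (95.7,80,67):
    # final: tool as 'tilted' with t = 35-90+2.1 => tool z leans toward +a
    a2,z2,R2=tilted(yaw,35-87.9); print(yaw,"lift",plan(p+[0,0,100],R), "upright at stand z+100",plan([478,-202,5+72+110],R2), z2)
E
```

```text
[500.2   44.34  47.08] [-180.     35.     95.71]
[500.21  44.32  47.19] [180.    35.01  95.71] [-28.68  44.38   0.44 124.62  54.57  40.13 -73.96] [-0.57  1.66  3.12] 27.180545920288527
95.7 lift [-5.74 -0.   -8.19  0.    0.    0.  ] upright at stand z+100 [-27.92  -4.66   2.47  -0.    87.9    0.02] [-0.08  0.79 -0.6 ]
80 lift [-5.74 -0.   -8.19  0.    0.    0.  ] upright at stand z+100 [-27.92  -4.66   2.47  -2.7   87.3   17.15] [ 0.14  0.79 -0.6 ]
67 lift [-5.74 -0.   -8.19  0.    0.    0.  ] upright at stand z+100 [-27.92  -4.66   2.47  -4.93  85.9   31.29] [ 0.31  0.73 -0.6 ]
```

jog_arm(rows=[[-1,-0.57,0,-0.82,0,0,0],[-1,-1.7,0,-2.45,0,0,0],[-1,-3.4,0,-4.9,0,0,0],[-1,-5.1,0,-7.3,0,0,0],[-1,-6.9,0,-9.8,0,0,0],[-1,-8,0,-11.5,0,0,0],[-1,-8,0,-11.5,0,0,0],[-1,-8,0,-11.5,0,0,0]])

```text
time: 15.65
eef_pos: [499.8, 44.7, 186.5]
tool_rot: [-179.9, 35.0, 95.8]
contact_force: [0.1, -1.1, -0.6]
width: 26.9
```

```bash
python3 - <<'E'
from h import *; from bench import *
np.set_printoptions(precision=2,suppress=True)
commit([-8,0,-11.5,0,0,0]); p,R=getcmd(); print(p)
s=get_state(); print(s["eef_pos"],s["joints"],s["width"])
a2,z2,R2=tilted(80,35-87.9)
print(plan([500,-60,200],tilted(88,-9)[2])); print(plan([478,-202,210],R2),R2.as_euler("xyz",degrees=True))
E
```

```text
[500.16  44.77 187.17]
[499.77  44.7  186.47] [-25.68  29.84  -3.66 122.51  43.97  52.77 -58.39] 26.90804730878689
[-9.27 -1.06  4.93  1.78 43.93  7.7 ]
[-21.24  -4.66  12.09  -2.7   87.3   17.15] [180.  -52.9  80. ]
```

jog_arm(rows=[[-1,-1,-0.1,0.5,0.2,5,0.9],[-1,-2.3,-0.3,1.2,0.4,11,1.9],[-1,-3.7,-0.4,2,0.7,17.5,3],[-1,-5.2,-0.6,2.7,1,24,4.2],[-1,-6.6,-0.75,3.5,1.3,31,5.4],[-1,-7.9,-0.9,4.2,1.5,37,6.5],[-1,-8.8,-1,4.7,1.7,41.5,7.3],[-1,-9.3,-1.1,4.9,1.8,43.9,7.7]])

```text
time: 16.65
eef_pos: [498.6, -62.1, 198.8]
tool_rot: [-179.8, -9.1, 87.8]
contact_force: [-0.5, 0.5, 0.1]
width: 26.9
```

```bash
python3 - <<'E'
from h import *; from bench import *
np.set_printoptions(precision=2,suppress=True)
commit([-9.3,-1.1,4.9,1.8,43.9,7.7]); p,R=getcmd(); print(p)
s=get_state(); print(s["eef_pos"],s["joints"],s["width"])
print(plan([478,-202,200],tilted(80,35-87.9)[2]))
E
```

```text
[499.6  -60.09 200.37]
[498.59 -62.06 198.79] [ 26.52  24.83 -25.26 121.63   2.12  36.07  -0.64] 26.939923154762088
[-14.09  -1.66  -2.18  -4.23  43.86   7.02]
```

jog_arm(rows=[[-1,-1.5,-0.2,-0.2,-0.4,5,0.8],[-1,-3.5,-0.4,-0.5,-1,11,1.8],[-1,-6,-0.7,-0.9,-1.7,18,2.9],[-1,-8.5,-1,-1.3,-2.5,26,4.2],[-1,-11,-1.3,-1.7,-3.2,33,5.3],[-1,-13,-1.5,-2,-3.8,39,6.3],[-1,-14.1,-1.65,-2.2,-4.2,43.9,7],[-1,-14.1,-1.65,-2.2,-4.2,43.9,7]])

```text
time: 17.65
eef_pos: [476.9, -204.6, 197.0]
tool_rot: [-179.6, -53.0, 79.4]
contact_force: [0.8, -0.9, -0.8]
width: 26.9
```

jog_arm(rows=[[-1,0,0,0,0,0,0],[-1,0,0,0,0,0,0],[-1,0,0,0,0,0,0],[-1,0,0,0,0,0,0],[-1,0,0,0,0,0,0],[-1,0,0,0,0,0,0],[-1,0,0,0,0,0,0],[-1,0,0,0,0,0,0]])

```text
time: 18.65
eef_pos: [478.1, -202.2, 200.1]
tool_rot: [-180.0, -52.9, 80.0]
contact_force: [-0.2, 0.1, -0.2]
width: 26.8
```

```bash
python3 - <<'E'
from h import *; from bench import *
np.set_printoptions(precision=2,suppress=True)
commit([-14.1,-1.65,-2.2,-4.2,43.9,7]); p,R=getcmd(); print(p,R.as_euler("xyz",degrees=True))
s=get_state(); print(s["eef_pos"],s["tool_rot"],s["joints"],s["width"],s["contact_force"])
ims=[]
for n,(r0,r1,c0,c1) in {"scene":(90,250,300,500),"top":(110,270,330,530)}.items():
    c=capture(n); np.savez(n+"9.npz",**c); ims.append(cv2.resize(c["image"][r0:r1,c0:c1,::-1],None,fx=1.9,fy=1.9,interpolation=cv2.INTER_CUBIC))
c=capture("wrist"); np.savez("w9.npz",**c); ims.append(cv2.resize(c["image"][:,:,::-1],(480,300)))
o=np.zeros((604,790,3),np.uint8); o[:304,:380]=ims[0]; o[:304,385:765]=ims[1]; o[304:604,:480]=ims[2]
cv2.imwrite("pics/m9.png",o[:600])
E
```

```text
[ 478.13 -202.14  200.13] [-179.97  -52.94   80.01]
[ 478.13 -202.2   200.08] [-179.97  -52.94   80.  ] [ 69.4   45.77 -43.43 111.31 -23.26  55.99  37.32] 26.81417453966655 [-0.24  0.11 -0.25]
```

View pics/m9.png

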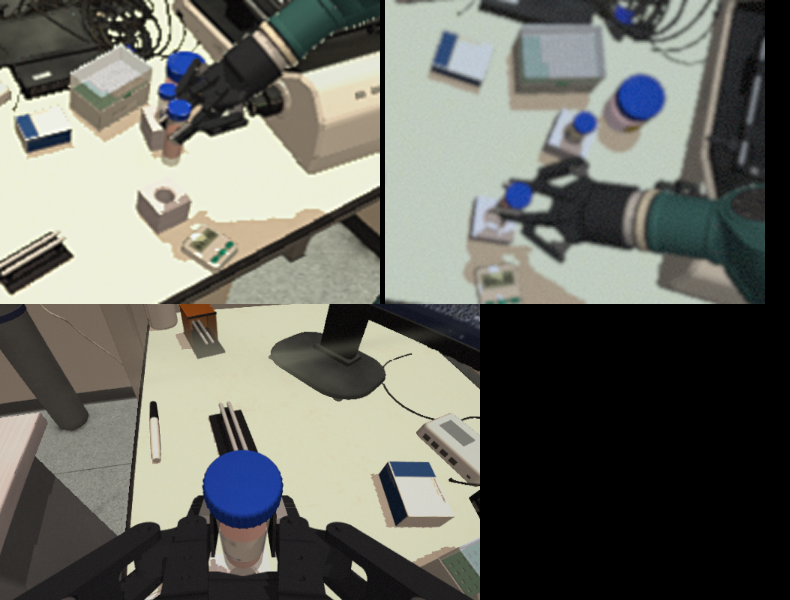

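The tube is upright above the free stand. In the scene crop it is at (175,130) and the well at (165,195). I'll measure the tube against the well before lowering.

```bash
python3 - <<'E'
from h import *
np.set_printoptions(precision=2,suppress=True)
for nm in ("w9","scene9","top9"):
    c=load(nm+".npz"); C=cloud(c); im=c["image"].astype(int)
    blue=(im[...,2]>im[...,0]+50)&(im[...,2]>110)
    near=(abs(C[...,0]-478)<45)&(abs(C[...,1]+202)<45)
    m=near&(C[...,2]>215)&(C[...,2]<250)&(blue)
    if m.sum()>10:
        P=C[m]; 
        zt=np.percentile(P[:,2],90); T=P[abs(P[:,2]-zt)<3]
        A=np.c_[T[:,:2]-T[:,:2].mean(0),np.ones(len(T))]; co=np.linalg.lstsq(A,T[:,2],rcond=None)[0]
        print(nm,"cap n",len(T),"minRect",cv2.minAreaRect(T[:,:2].astype(np.float32))[:2],"z",co[2],"slopes",co[:2])
    m=near&(C[...,2]>120)&(C[...,2]<180)
    P=C[m]; print(nm,"body pts",len(P),P.mean(0) if len(P) else "")
    for lo in range(125,180,10):
        Q=P[(P[:,2]>=lo)&(P[:,2]<lo+10)]
        if len(Q)>15:
            # circle centre, radius 14.2
            from scipy.optimize import least_squares
            f=least_squares(lambda q:np.hypot(Q[:,0]-q[0],Q[:,1]-q[1])-14.2,Q[:,:2].mean(0)+[0,0],loss="soft_l1"); print(lo,len(Q),f.x,f.cost/len(Q),Q[:,2].min())
    P=C[near&(C[...,2]>40)&(C[...,2]<56)][:,:2].astype(np.float32); print("stand top",len(P),cv2.minAreaRect(P) if len(P)>20 else "")
    # well rim by dark blob: pixels inside stand-top hull with z well below
    if nm!="w9":
        m=near&(C[...,2]>46)&(C[...,2]<54); mm=m.astype(np.uint8)
        e,h=cv2.findContours(mm,cv2.RETR_CCOMP,cv2.CHAIN_APPROX_NONE)
        for q,hh in zip(e,h[0]):
            if hh[3]>=0 and len(q)>10: R=atz(c,q[:,0,::-1],50)[:,:2].astype(np.float32); print("hole",cv2.minEnclosingCircle(R))
c=load("scene0.npz"); C=cloud(c); m=(abs(C[...,0]-478)<45)&(abs(C[...,1]+202)<45)&(abs(C[...,2]-50)<4); print(cv2.minAreaRect(C[m][:,:2].astype(np.float32)),C[m].mean(0))
c=load("w2.npz"); C=cloud(c); m=(abs(C[...,0]-478)<45)&(abs(C[...,1]+202)<45)&(abs(C[...,2]-50)<4); print("w2",cv2.minAreaRect(C[m][:,:2].astype(np.float32)))
E
```

```text
w9 cap n 7209 minRect ((478.557861328125, -202.29660034179688), (32.1356086730957, 32.45912170410156)) z 236.04982374755517 slopes [ 0. -0.]
w9 body pts 1376 [ 476.72 -214.12  157.95]
125 96 [ 478.74 -202.21] 0.022564522753991484 128.84528313036193
135 211 [ 478.68 -202.34] 0.0149162622125121 135.09794110614914
145 266 [ 478.68 -202.33] 0.00890975994497894 145.01288742108994
155 288 [ 478.69 -202.19] 0.010746840852441479 155.01578791216832
165 332 [ 478.62 -202.4 ] 0.010688861629956359 165.01714430930681
175 183 [ 478.6  -202.37] 0.010417744774642149 175.00575838307617
stand top 769 ((478.2850646972656, -185.5537109375), (24.83057403564453, 60.060951232910156), 88.12857818603516)
scene9 cap n 69 minRect ((476.3512268066406, -200.59703063964844), (26.66210174560547, 31.51712417602539)) z 237.8972001755919 slopes [0.01 0.05]
scene9 body pts 118 [ 470.26 -194.07  154.43]
135 24 [ 478.74 -201.73] 0.5690347058134798 135.1598677046491
145 26 [ 478.45 -202.  ] 0.4734057374555235 145.32184829284276
155 25 [ 478.   -201.92] 0.3143070564276942 155.04987198203196
165 27 [ 477.88 -201.95] 0.3869434335513009 165.20650106758103
stand top 333 ((476.1375427246094, -202.3172607421875), (64.09308624267578, 63.33156204223633), 89.38841247558594)
hole ((476.3475646972656, -202.66845703125), 18.869976043701172)
top9 cap n 104 minRect ((480.14501953125, -199.12005615234375), (30.96347427368164, 29.004257202148438)) z 237.84026907795325 slopes [0.02 0.  ]
top9 body pts 13 [ 478.17 -187.9   154.21]
stand top 288 ((479.1202392578125, -200.87571716308594), (60.38612365722656, 60.745155334472656), 89.61602783203125)
((476.9508361816406, -202.3051300048828), (62.7275505065918, 62.77943420410156), 87.96029663085938) [ 475.63 -202.04   50.49]
w2 ((477.98321533203125, -201.7132110595703), (60.16998291015625, 59.75230407714844), 88.77528381347656)
```

jog_arm(rows=[[-1,-0.8,-0.04,0.6,0,0,0],[-1,-2,-0.04,1.5,0,0,0],[-1,-3.2,-0.04,2.4,0,0,0],[-1,-4.4,-0.04,3.3,0,0,0],[-1,-5.1,-0.04,3.85,0,0,0],[-1,-5.1,-0.04,3.85,0,0,0],[-1,-5.1,-0.04,3.85,0,0,0],[-1,-5.1,-0.04,3.85,0,0,0]])

```text
time: 19.8
eef_pos: [478.0, -202.2, 136.7]
tool_rot: [179.9, -52.9, 80.1]
contact_force: [-0.5, -0.2, -0.0]
width: 26.7
```

```bash
python3 - <<'E'
from h import *; from bench import *
from scipy.optimize import least_squares
np.set_printoptions(precision=2,suppress=True)
commit([-5.1,-.04,3.85,0,0,0]); p,R=getcmd(); print(p,R.as_matrix())
s=get_state(); print(s["eef_pos"],s["width"],s["contact_force"])
c=capture("wrist"); np.savez("w10.npz",**c); C=cloud(c)
cv2.imwrite("pics/w10.png",c["image"][:,:,::-1])
near=(abs(C[...,0]-478)<45)&(abs(C[...,1]+202)<45)
P=C[near&(abs(C[...,2]-50)<3)]; print(len(P),cv2.minAreaRect(P[:,:2].astype(np.float32)),P[:,:2].min(0),P[:,:2].max(0),np.median(P[:,2]))
for lo in (68,80,95,110):
    Q=C[near&(C[...,2]>=lo)&(C[...,2]<lo+12)]
    if len(Q)>20:
        f=least_squares(lambda q:np.hypot(Q[:,0]-q[0],Q[:,1]-q[1])-14.2,[478,-202],loss="soft_l1"); print(lo,len(Q),f.x,f.cost/len(Q))
e=near&(abs(C[...,2]-50)<3); r,q=np.nonzero(e); print(r.min(),r.max(),q.min(),q.max())
E
```

```text
[ 477.71 -202.08  136.23] [[ 0.1   0.98  0.14]
 [ 0.59 -0.17  0.79]
 [ 0.8  -0.   -0.6 ]]
[ 478.01 -202.17  136.71] 26.70158256539327 [-0.48 -0.24 -0.04]
1102 ((479.9127197265625, -194.46229553222656), (31.25423812866211, 55.15789031982422), 81.4404296875) [ 451.56 -213.47] [ 505.94 -175.98] 49.43950835876578
68 252 [ 478.63 -202.33] 0.01821095745969263
80 315 [ 478.58 -202.33] 0.010259260363872794
95 350 [ 478.54 -202.28] 0.017489388964272067
110 495 [ 478.48 -202.33] 0.01574879114514873
305 357 278 370
```

View pics/w10.png

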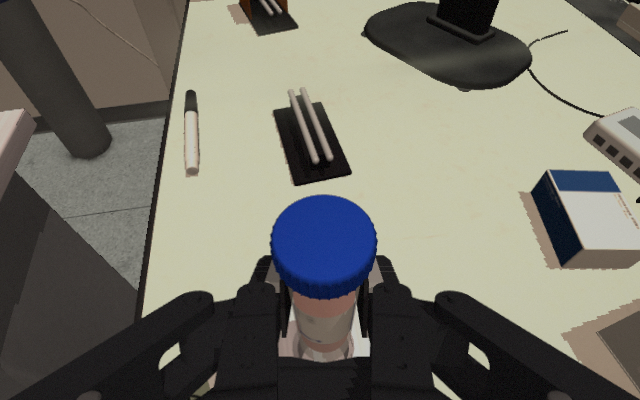

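The cap and tube are held upright, at (323,240). Stand and tube axes agree to about 0.5 mm, so I'll lower in steps and watch the force.

jog_arm(rows=[[-1,-0.4,0,0.3,0,0,0],[-1,-0.8,0,0.6,0,0,0],[-1,-1.12,0,0.84,0,0,0],[-1,-1.36,0,1.02,0,0,0],[-1,-1.6,0,1.21,0,0,0],[-1,-1.84,0,1.39,0,0,0],[-1,-2.0,0,1.51,0,0,0],[-1,-2.0,0,1.51,0,0,0]])

```text
time: 20.85
eef_pos: [477.7, -202.1, 111.0]
tool_rot: [-180.0, -52.9, 80.0]
contact_force: [-0.1, -0.2, -0.8]
width: 27.1
```

jog_arm(rows=[[-1,-0.32,0,0.24,0,0,0],[-1,-0.64,0,0.48,0,0,0],[-1,-0.96,0,0.72,0,0,0],[-1,-1.28,0,0.96,0,0,0],[-1,-1.6,0,1.2,0,0,0],[-1,-1.84,0,1.39,0,0,0],[-1,-2.0,0,1.51,0,0,0],[-1,-2.0,0,1.51,0,0,0]])

```text
time: 21.85
eef_pos: [477.7, -202.1, 86.0]
tool_rot: [-180.0, -52.9, 80.0]
contact_force: [-0.2, -0.5, 0.4]
width: 26.9
```

jog_arm(rows=[[-1,-0.2,0,0.15,0,0,0],[-1,-0.4,0,0.3,0,0,0],[-1,-0.48,0,0.36,0,0,0],[-1,-0.56,0,0.42,0,0,0],[-1,-0.62,0,0.47,0,0,0],[-1,-0.66,0,0.5,0,0,0],[-1,-0.68,0,0.51,0,0,0],[-1,-0.68,0,0.51,0,0,0]])

```text
time: 22.85
eef_pos: [477.7, -202.2, 77.6]
tool_rot: [-180.0, -52.9, 80.0]
contact_force: [-0.2, 0.3, -0.1]
width: 27.1
```

No contact yet. I'll go on in 0.3 mm steps until the floor takes the load.

jog_arm(rows=[[-1,-0.02,0,0.02,0,0,0],[-1,-0.04,0,0.03,0,0,0],[-1,-0.06,0,0.05,0,0,0],[-1,-0.08,0,0.06,0,0,0],[-1,-0.1,0,0.08,0,0,0],[-1,-0.12,0,0.09,0,0,0],[-1,-0.12,0,0.09,0,0,0],[-1,-0.12,0,0.09,0,0,0]])

```text
time: 23.85
eef_pos: [477.7, -202.1, 76.2]
tool_rot: [-180.0, -52.9, 80.0]
contact_force: [0.2, 0.8, 0.4]
width: 26.9
```

jog_arm(rows=[[-1,-0.03,0,0.02,0,0,0],[-1,-0.05,0,0.04,0,0,0],[-1,-0.08,0,0.06,0,0,0],[-1,-0.1,0,0.08,0,0,0],[-1,-0.12,0,0.09,0,0,0],[-1,-0.12,0,0.09,0,0,0],[-1,-0.12,0,0.09,0,0,0],[-1,-0.12,0,0.09,0,0,0]])

```text
time: 24.85
eef_pos: [477.8, -201.8, 76.1]
tool_rot: [-180.0, -53.1, 80.0]
contact_force: [-1.9, -2.3, 8.6]
width: 27.0
```

```bash
python3 - <<'E'
from h import *; from bench import *
np.set_printoptions(precision=2,suppress=True)
for r in ([-2,0,1.51],[-2,0,1.51],[-.68,0,.51],[-.12,0,.09],[-.12,0,.09]): commit(r+[0,0,0])
p,R=getcmd(); s=get_state(); print(p,s["eef_pos"],s["tool_rot"],s["contact_force"],s["wrist_torque"])
c=capture("wrist"); np.savez("w11.npz",**c); C=cloud(c); im=c["image"].astype(int)
m=(abs(C[...,0]-478)<30)&(abs(C[...,1]+202)<30)&(im[...,2]>im[...,0]+50)&(C[...,2]>104)
P=C[m]; T=P[P[:,2]>np.percentile(P[:,2],60)-1]; print(np.percentile(P[:,2],[50,75,90]),T.mean(0))
P=C[(abs(C[...,0]-478)<45)&(abs(C[...,1]+202)<45)&(abs(C[...,2]-50)<3)]; print("block top",np.median(P[:,2]),len(P))
E
```

```text
[ 477.69 -202.12   74.61] [ 477.81 -201.79   76.08] [-179.95  -53.07   80.03] [-1.9  -2.32  8.59] [0.11 0.31 0.27]
[112.04 112.42 112.78] [ 478.08 -203.12  112.14]
block top 49.36326744920649 1965
```

The tube is seated: 8.6 N upward force, and the cap top is 62.8 mm above the block top (63 expected). I'll ease the load, open, and back off along the tool axis.

jog_arm(rows=[[-1,0.06,0,-0.05,0,0,0],[-1,0.09,0,-0.07,0,0,0],[-0.25,0.09,0,-0.07,0,0,0],[-0.15,0.09,0,-0.07,0,0,0],[0,0.09,0,-0.07,0,0,0],[0.4,0.09,0,-0.07,0,0,0],[1,0.09,0,-0.07,0,0,0],[1,0.09,0,-0.07,0,0,0]])

```text
time: 25.9
eef_pos: [477.7, -202.1, 75.7]
tool_rot: [-180.0, -52.9, 80.0]
contact_force: [1.0, 0.7, -0.2]
width: 85.3
```

jog_arm(rows=[[1,0.1,0,-0.1,0,0,0],[1,0.1,0,-1,0,0,0],[1,0.1,0,-2.5,0,0,0],[1,0.1,0,-4.5,0,0,0],[1,0.1,0,-7,0,0,0],[1,0.1,0,-9.5,0,0,0],[1,0.1,0,-12,0,0,0],[1,0.1,0,-12,0,0,0]])

```text
time: 26.9
eef_pos: [461.7, -299.1, 149.7]
tool_rot: [179.8, -52.7, 80.0]
contact_force: [0.2, -0.4, 0.0]
width: 85.8
```

```bash
python3 - <<'E'
from h import *; from bench import *
np.set_printoptions(precision=2,suppress=True)
s=get_state(); print(s["time"],s["eef_pos"],s["contact_force"],s["width"])
c=capture("wrist"); C=cloud(c); im=c["image"].astype(int)
m=(abs(C[...,0]-478)<30)&(abs(C[...,1]+202)<30)&(im[...,2]>im[...,0]+50)&(C[...,2]>104)
P=C[m]; T=P[P[:,2]>np.percentile(P[:,2],50)-1]; print("cap",T.mean(0))
P=C[(abs(C[...,0]-478)<45)&(abs(C[...,1]+202)<45)&(abs(C[...,2]-50)<3)]; print("block top",np.median(P[:,2]))
ims=[cv2.resize(c["image"][:,:,::-1],(400,250))]
for n,(r0,r1,c0,c1) in {"scene":(90,290,280,480),"top":(110,290,270,510)}.items():
    c=capture(n); np.savez(n+"12.npz",**c); ims.append(cv2.resize(c["image"][r0:r1,c0:c1,::-1],(400,400*(r1-r0)//(c1-c0))))
o=np.zeros((600,800,3),np.uint8); o[:400,:400]=ims[1]; o[:300,400:]=ims[2]; o[300:550,400:]=ims[0]
cv2.imwrite("pics/m12.png",o)
E
```

```text
26.9 [ 461.71 -299.11  149.72] [ 0.23 -0.4   0.01] 85.78446816273798
cap [ 478.04 -203.83  112.15]
block top 49.61595105429144
```

View pics/m12.png

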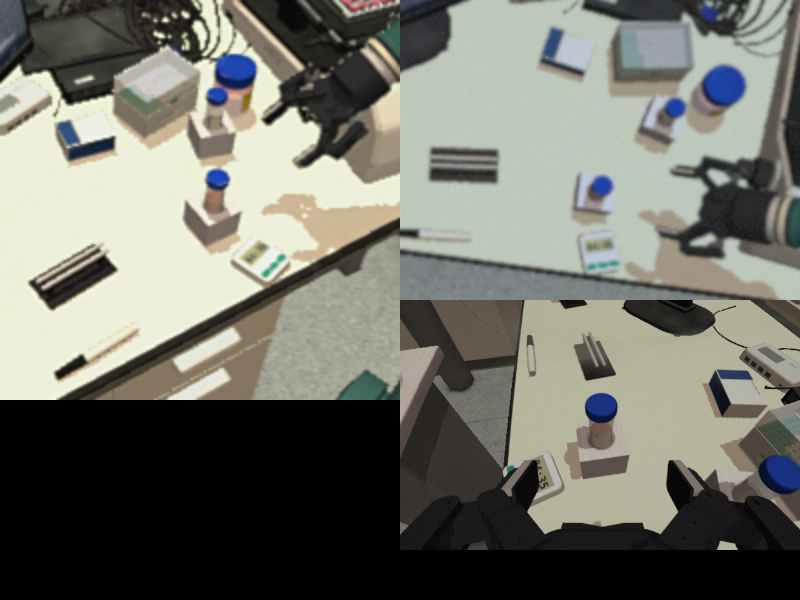

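The tube stands seated in the free stand at (215,195) in the scene crop. The other tube, jar, timer and marker look unmoved, and the gripper is clear and touching nothing. I'll hold a moment and hand in.

```bash
python3 - <<'E'
from bench import *
print(close_job()); s=get_state(); print(s["time"],s["contact_force"])
E
```

```text
the job is handed in; nothing more can be done
None
the job is handed in; nothing more can be done
```

The job is done and handed in at about 27 s of the 69 s allowed. I drew the tube out of the shield by its foot, laid it on the wire rest and let go. I then regripped it about 72 mm from the foot, stood it cap up, and lowered it slowly into the empty stand until it seated with about 9 N of contact force.

**Last checks:**
- **Seating:** the cap top was about 62.5–62.8 mm above the block top, against 63 mm expected.
- **Position:** the cap centre read (478, -204), against my stand estimate of (478, -202). Part of that gap is the camera calibration (about 2 mm), and the last reading was taken just as the retreat ended.
- **Bystanders:** the other tube, timer, marker and jar look unmoved in the final pictures; I did not re-measure their positions.
- **Gripper:** it is open and clear, with contact force near zero.
- **Small disagreements:** stand measurements from the different cameras spread about 2 mm, and the grip width read about 27 mm on the 28.4 mm body; neither caused trouble.
- **Budget:** I viewed 12 pictures, two over the budget of 10.

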